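Tip stone samples out of the lidded box

ROBOT

A 6-joint arm with a two-finger parallel gripper is mounted at the origin on the work surface. World frame = base frame: x ahead of the robot, y to its left, z up, the work surface at z = 0. Lengths are in m, angles in rad, forces in N, time in s.
With the tool pointing down it reaches from about 0.325 to 0.9 m from the base axis. Payload 6.1 kg.
Tool frame: the origin (TCP) lies at the very end of the fingers, on their centre line; the grasp point (between the pads) lies 19 mm behind it (bot.tcp_to_grasp is the distance from the TCP to the grasp point, in m); z points along the fingers, y is the line along which they close (so a half turn about z gives the same grasp; the last joint's range is limited). The gripper opens to 85 mm and grips with 20 to 120 N. Pads are 22 mm wide; open, the fingers measure 114 mm over their backs; the gripper's body (76 mm by 85 mm) begins 54 mm behind the grasp point. The pads swing forward as they close: fully open they stand 13 mm farther back than shut.
Start: joints at [1.198, 0.22, 1.526, -0, 1.395, -0.126], TCP at [0.153, 0.606, 0.231] pointing down, gripper open.
Joint ranges: [-2.98, 2.98], [-0.91, 2.08], [0.09, 2.57], [-1.24, 4.39], [0.2, 2.65], [-2.68, 2.68]. Speed limits (rad/s): [2.57, 2.57, 3.01, 3.14, 3.14, 3.14].

INTERFACE

Orientations are given as a unit quaternion [x, y, z, w].
In Python, from rig import bot gives the robot as it stands.
- The arm moves only by the tool drive_tool, never from a script. Its argument "targets" is text: rows parted by semicolons, each of 7 numbers parted by spaces: the opening, from -1 (shut) to 1 (fully open), then the shift along the tool's x, y, z in m, then the turn, a rotation vector about the tool's x, y, z in rad. In form: hand dx dy dz wx wy wz; .... A call has 1 to 8 rows; each row is the pose to reach, as a shift and turn from the pose commanded when the call began, along the tool's axes at that moment; what a row does not reach only later rows make up. A row lasts 1/10 s, in which the tool goes at most 50 mm and 8.59 degrees, less where a joint would pass 70% of its speed; a pose out of reach is approached as far as the arm can. A call with a gripper value outside its range is refused whole. The fingers move at their own pace and stop on an object; "force" is the grip in N (left out, the last holds). Time passes only in rows, so rows that repeat a pose let the fingers close. It gives the time, the measured TCP pose, the force, the opening and the grip force at its end, in the units of the state.
- bot.sense(): the state, without advancing time (a new reading comes with each control period).
- bot.read_camera(name): name is "side" or "top" or "wrist"; returns a dict with "img" (400x640x3 uint8, blue, green, red), "z_map" (400x640 float32, m along the optical axis (not along the pixel's ray), 0 where there is no reading), "intrinsics" (3x3 intrinsics, pixels), "camera_from_world" (4x4, takes a point from world to camera coordinates). Camera axes: x right, y down, z forward; pixel columns grow to the right and rows downward; lengths in m; the calibration is good to about 2 mm. A picture is of the moment at which its call begins.
- bot.job_done(): hands the job in; it is judged then, once.
The state is a dict: "time": time; "joints": joint angles; "dq": joint speeds; "tau": joint torques, N m; "eef_pos": TCP position; "tcp_rot": TCP orientation; "contact_force": force on the tool from outside, world axes, zero at the start; "ft_torque": the same for the moment, N m; "finger_gap": opening from 0.0 (shut) to 1.0 (fully open); "grasp_force": force on a finger pad.
Only numpy, scipy, OpenCV 4.12 (cv2) and the standard library are available. Lean on these libraries where they do the work, as an engineer would, in place of code of your own. Each camera call takes 0.05 s, during which the arm holds its last target. There are 200 camera calls.

TASK

First slide the wooden tray up to the tipping stand so that its long side lies square and centred along the front edge of the stand's base plate, and let go of it. Then swing the yellow lid of the blue sample box fully back, past its detent, so that it stays open against its stop, and only then tip the box over by its red crank grip until all four stone samples have slid into the tray. Swing the box back level, shut the lid, and leave the samples in the tray where it stands, without handling the samples or disturbing the other things on the bench.

Things in the scene. Friction and masses are not known exactly. Their poses are not given: they have to be found in the camera images.
- stand: Grey steel tipping stand, fixed. Origin on the bench straight below the tipping axis, midway between its cheeks (x=+-65 mm); x along the axis, z up; pours towards -y (front). Base plate 10 mm thick, 140 mm along x, y=+15 to +160 mm; the tray's wall comes to rest at its front edge, y=+15. The cheeks' arms reach y=-15, undersides 64 mm up, so the tray passes under.
- tip_axis (a point): Middle of the tipping axis, 85 mm above the bench. Level box, in mm from here along the stand's y: floor inside +20 to +106 (20 mm below the axis), hinge-side wall +110, sloping front wall from +15 at the floor out to -20 at the rim, rim 35 above the axis; 100 wide along x. Fully tipped, the pouring edge is 23 in front of the axis, about 50 above the bench.
- sample_box (a joint): Tipping angle of the blue steel box (0.6 kg) about the stand's +x axis: 0 level on its rest, 2.0 rad at the end stop, tipped over towards the stand's -y. Slightly stiff, up to about 10 N at the crank grip; its weight keeps it at either end. The samples slide out between about 1.2 and 1.9 rad: tip it all the way.
- box_lid (a joint): Lid angle relative to the box: 0 shut, 2.1 rad fully back at its stop. A sprung over-centre detent peaks at 1.72 rad: short of it the lid swings shut by itself in about a second (soft hinge), past it it snaps to the stop and stays there, also while tipped. Moving it takes 1 to 4 N at the lip.
- lid_hinge (a point): Middle of the lid's hinge line, which runs along the stand's x at the rear rim of the box: with the box level 112 mm behind (+y of) the tipping axis and 35.5 mm above it.
- lid_lip (a point): Middle of the lower front edge of the yellow lid, 152 mm from the hinge (towards -y when shut). The lid is a flat plate 108 mm wide, 4 mm thick (on the outer side of this edge), 70 g, no knob. The lip overhangs the rim by 20 mm with free room below, as the front wall slopes away: fingers slanting in from the front can hook under it.
- crank_mid (a point): Middle of the red crank grip: a freely spinning sleeve, 16 mm diameter, 56 mm long, along the stand's x, at x=-110 mm of the stand, on a 110 mm crank fixed to the box (arm at x=-74 mm). Box level: 71 mm behind (+y of) the tipping axis and 84 mm above it; it swings with the box on a 110 mm circle about the tipping axis.
- tray: Open wooden tray, 170 mm (x) by 130 mm (y), 32 mm high, walls and floor 9 mm thick, 0.3 to 0.6 kg, empty at the start. Origin under its centre. Its long sides run along x.
- sample1: pink sandstone sample, a small block 24 x 20 x 14 mm, 20 g, origin under its centre; starts lying in the shut box, at the end it belongs in the tray.
- sample2: buff sandstone sample, a small block 22 x 20 x 16 mm, 20 g, origin under its centre; starts lying in the shut box, at the end it belongs in the tray.
- sample3: white marble sample, a small block 22 x 18 x 15 mm, 20 g, origin under its centre; starts lying in the shut box, at the end it belongs in the tray.
- sample4: dark slate sample, a small block 24 x 18 x 12 mm, 20 g, origin under its centre; starts lying in the shut box, at the end it belongs in the tray.
- mallet: Bystander: mason's white round mallet standing on its head, 94 mm across, 218 mm high; origin under its head.
- chisel_a: Bystander: steel chisel lying flat, 200 mm along its x, 12 mm high; origin under its middle.
- chisel_b: Bystander: steel chisel lying flat, 170 mm along its x, 12 mm high; origin under its middle.
- dust_brush: Bystander: hand brush lying along its x; origin underneath.
- offcut: Bystander: pink stone offcut, 70 x 90 x 45 mm; origin under its centre.
- ear_defenders: Bystander: orange ear defenders, about 120 x 110 x 70 mm; origin under the cups' midpoint.

How it is judged:
By the outcome, as a careful person would: the job done as asked, in the order asked, and still so for the second after the job is handed in, with the robot touching nothing.
It also fails if it takes over 72 s, if anything falls off the work surface, if the arm or the gripper's body presses on something with over 40 N, if the wrist force passes 120 N, or if a joint passes its speed limit or range.

## Working session

There is one attempt and no reset: what is moved stays moved. The work goes in short steps, Python scripts to look and compute and a tool call to move; the robot and the scene stay as the last step left them, time stands still between calls to the robot, and variables do not carry over. Pictures are saved under pics/ and viewed, at most 13 in all, crops included, and the job is handed in when it is done.

Besides the shell and the picture viewer there is one more tool, called after ">>>" in YAML: its name, and indented under it one key for each argument. drive_tool: Moves the arm, as the interface text tells. Its arguments: {"type":"object","properties":{"targets":{"type":"string"},"force":{"type":"number"}},"required":["targets"]}

```bash
mkdir -p pics; ls; python3 - <<'E'
from rig import bot
import cv2,numpy as np
for n in ["top","side"]:
    c=bot.read_camera(n); cv2.imwrite(f"pics/{n}0.png",c["img"]); np.savez(f"pics/{n}0.npz",**c)
    T=np.linalg.inv(c["camera_from_world"]); print(n,T.round(3).tolist(),c["intrinsics"].tolist())
s=bot.sense();print(s)
E
```

```text
pics
top [[0.005, -0.997, 0.074, 0.505], [-1.0, -0.005, 0.006, -0.068], [-0.005, -0.074, -0.997, 1.156], [0.0, 0.0, 0.0, 1.0]] [[382.1588171084864, 0.0, 321.6814564065507], [0.0, 382.1588171084864, 199.30498117945217], [0.0, 0.0, 1.0]]
side [[-0.932, -0.241, 0.269, 0.304], [-0.362, 0.617, -0.699, 0.578], [0.002, -0.749, -0.663, 0.744], [0.0, 0.0, 0.0, 1.0]] [[381.88324520109484, 0.0, 321.7784516951855], [0.0, 381.88324520109484, 196.16999015042316], [0.0, 0.0, 1.0]]
{'time': 0.1, 'joints': array([ 1.19787603e+00,  2.21168947e-01,  1.52753527e+00,  2.13174257e-05,
        1.39467790e+00, -1.26129259e-01]), 'dq': array([-0.0030883 , -0.00240367, -0.00172104, -0.00019598,  0.00196711,
        0.00019661]), 'tau': array([ 1.52942535e-03, -4.98242998e+01, -3.90545976e+01, -2.46659492e-04,
        5.59946973e-03,  3.07514620e-05]), 'eef_pos': array([0.15249404, 0.60553827, 0.23027478]), 'tcp_rot': array([ 1.23084427e-01,  9.92395800e-01, -8.64429576e-04, -2.31115073e-04]), 'contact_force': array([ 0.12865487,  0.56220814, -0.01448598]), 'ft_torque': array([-0.05282631, -0.0689705 , -0.03590631]), 'grasp_force': 0.0, 'finger_gap': 1.0009809694013243}
```

View pics/top0.png

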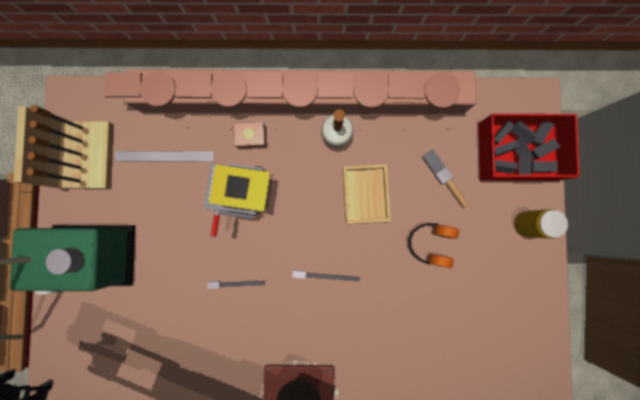

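View pics/side0.png

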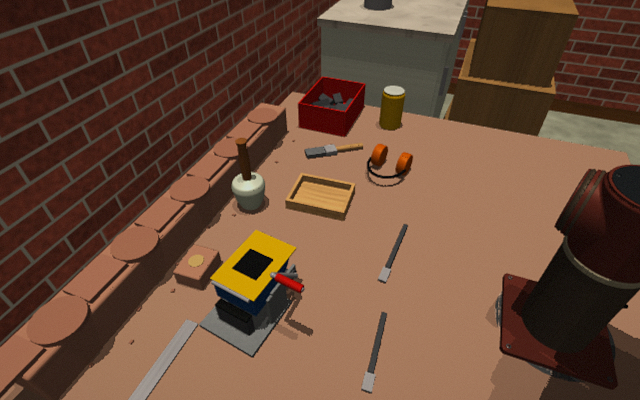

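The top view shows the lid at about (240,188) and the red crank at (215,225). The tray is at (366,194), so the box pours to image right, towards the tray. The mallet is at (337,130), with chisels at (235,284) and (325,276). The side view agrees with this.

```bash
cat > h.py <<'E'
import numpy as np,cv2
def load(n): return dict(np.load(f"pics/{n}.npz"))
def grab(bot,n,tag):
    c=bot.read_camera(n); np.savez(f"pics/{tag}.npz",**c); cv2.imwrite(f"pics/{tag}.png",c["img"]); return c
def ray(c,uv):
    T=np.linalg.inv(c["camera_from_world"]);uv=np.atleast_2d(np.float64(uv))
    d=np.c_[uv,np.ones(len(uv))]@np.linalg.inv(c["intrinsics"]).T
    return T[:3,3],d@T[:3,:3].T
def onz(c,uv,z):
    o,d=ray(c,uv); return o+d*((z-o[2])/d[:,2])[:,None]
def cloud(c,m):
    v,u=np.nonzero(m&(c["z_map"]>0)); o,d=ray(c,np.c_[u,v]); return o+d*c["z_map"][v,u][:,None]
def tri(c1,u1,c2,u2):
    o1,d1=ray(c1,u1);o2,d2=ray(c2,u2);A=np.c_[d1[0],-d2[0]];s=np.linalg.lstsq(A,o2-o1,rcond=None)[0]
    p,q=o1+s[0]*d1[0],o2+s[1]*d2[0]; return (p+q)/2,np.linalg.norm(p-q)
def mask(c,lo,hi,box=None):
    m=cv2.inRange(cv2.cvtColor(c["img"],cv2.COLOR_BGR2HSV),np.array(lo),np.array(hi))
    if box: k=np.zeros_like(m);x0,y0,x1,y1=box;k[y0:y1,x0:x1]=255;m&=k
    n,l,s,_=cv2.connectedComponentsWithStats(m)
    return l==1+np.argmax(s[1:,4])
def rect(m):
    k=max(cv2.findContours(m.astype(np.uint8),cv2.RETR_EXTERNAL,cv2.CHAIN_APPROX_NONE)[0],key=cv2.contourArea)
    return cv2.minAreaRect(k),k[:,0]
E
python3 - <<'E'
from h import *
t,s=load("top0"),load("side0")
def wr(c,m,z):
    _,k=rect(m);p=onz(c,k,z);r=cv2.minAreaRect((p[:,:2]*1000).astype(np.float32));return np.array(r[0]).round(1),np.array(r[1]).round(1),round(r[2],2)
Y=([20,150,120],[35,255,255])
m=mask(t,*Y,(190,150,290,230));P=cloud(t,m);print("lid top",wr(t,m,.1245),P.mean(0),np.percentile(P[:,2],[5,50,95]))
m2=mask(s,*Y,(200,220,310,310));P=cloud(s,m2);print("lid side",wr(s,m2,.1245),np.percentile(P[:,2],[5,50,95]))
R=([0,180,80],[6,255,255])
for c,b in((t,(200,205,230,245)),(s,(265,265,310,300))):
    m=mask(c,*R,b)|mask(c,[174,180,80],[180,255,255],b) if 0 else mask(c,*R,b)
    P=cloud(c,m);a=np.linalg.svd(P-P.mean(0),full_matrices=0)[2][0];q=(P-P.mean(0))@a
    print("red",m.sum(),P.mean(0),P[:,2].max(),a,np.ptp(q),(P.mean(0)+a*(q.max()+q.min())/2), rect(m)[0])
W=([12,70,90],[25,220,255])
for c,b in((t,(335,155,400,235)),(s,(280,165,360,225))):
    m=mask(c,*W,b);P=cloud(c,m);print("tray",wr(c,m,.032),np.percentile(P[:,2],[5,50,95,99]),P.mean(0))
v,u=np.mgrid[:400,:640];B=t["z_map"];m=(abs(u-300)<15)&(abs(v-200)<15);print("bench",cloud(t,m)[:,2].mean())
# heightmap obstacles
P=cloud(t,(u>100)&(u<480)&(v>100)&(v<300));P=P[P[:,2]>.02]
m=(cv2.inRange(s["img"],(0,0,0),(255,255,255))>0)
E
cat > cr.py <<'E'
E
python3 -c "
import cv2;i=cv2.imread('pics/top0.png')[120:300,180:420];cv2.imwrite('pics/c1.png',cv2.resize(i,None,fx=3.2,fy=3.2))"
```

```text
lid top (array([612.3, 161. ]), array([150.8, 107.7]), 82.04) [0.61191102 0.15864094 0.12297928] [0.12094331 0.12422509 0.12726857]
lid side (array([611.3, 163.9]), array([151.2, 108.5]), 81.81) [0.12039896 0.12221914 0.12401846]
red 82 [0.50993783 0.21139678 0.17561764] 0.1812844422804909 [-0.99081292  0.13522737  0.00182287] 0.04916859649593233 [0.50923881 0.21149218 0.17561892] ((214.689208984375, 225.36488342285156), (4.1099748611450195, 19.234682083129883), 9.462322235107422)
red 234 [0.50831052 0.2130285  0.17016701] 0.17664657853149512 [-0.41741137  0.55369365  0.72054916] 0.22955048743952441 [0.54857097 0.15962327 0.10066812] ((288.5, 282.0000305175781), (28.621667861938477, 8.497057914733887), 26.56505012512207)
tray (array([ 606.2, -193.2]), array([176.9, 137.2]), 3.73) [2.00122990e-05 8.96924797e-03 3.28171348e-02 3.49097734e-02] [ 0.60729069 -0.19538432  0.01292034]
tray (array([ 606.2, -187.7]), array([244.9, 255.1]), 21.37) [-0.0045447  -0.00093258  0.02958949  0.03101928] [ 0.61684525 -0.21573112  0.0043324 ]
bench -0.0006273770723239575
```

View pics/c1.png

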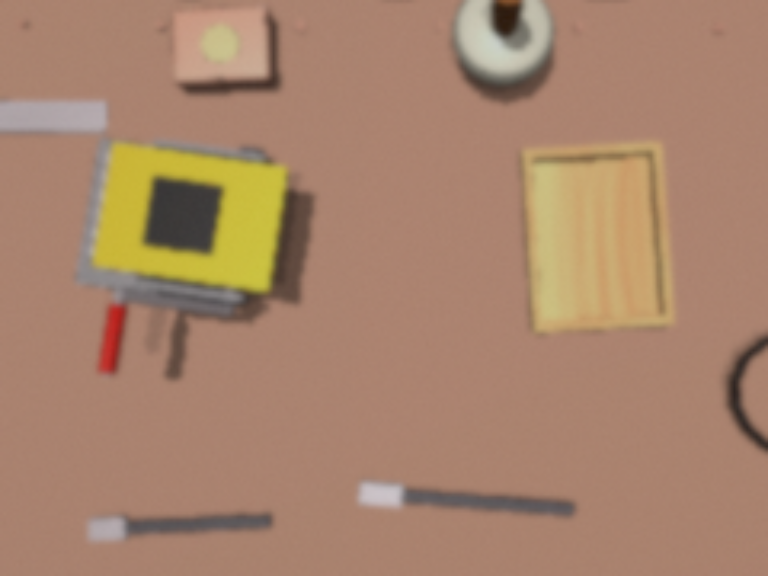

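The crop shows the yellow lid turned about -8° and the red crank towards the robot at crop (112,340). The tray is turned about +4°, centred at crop (597,237), with a clear lane between tray and stand.

Stand yaw comes out at -7.95° with its origin near (0.607, 0.1265). The crank predicted from that is (0.508, 0.212, 0.169), and the measured one agrees to 2 mm. Next I'll move over the tray's front wall.

```bash
cat >> h.py <<'E'
from scipy.spatial.transform import Rotation as Rot
O=np.array([.6073,.1265,0]);YAW=np.radians(-7.95)
def st(x,y,z): # stand mm -> world m
    return O+Rot.from_euler('z',YAW).apply(np.array([x,y,z])/1000)
def inst(p): return Rot.from_euler('z',-YAW).apply(np.atleast_2d(p)-O)*1000
def ori(yaw=YAW,tilt=0,flip=0): # tool y along stand-like y at yaw, fingers tilted towards +y
    R0=np.array([[-1,0,0],[0,1,0],[0,0,-1.]])
    return Rot.from_euler('z',yaw)*Rot.from_euler('x',tilt)*Rot.from_matrix(R0)
def go(bot,*tg):
    s=bot.sense();R=Rot.from_quat(s["tcp_rot"])
    print("t",s["time"],"p",s["eef_pos"].round(4),"stand",inst(s["eef_pos"])[0].round(1),"q",s["joints"].round(2).tolist(),"F",s["contact_force"].round(1),"gap",round(s["finger_gap"],3))
    for p,r in tg:
        print(" ".join(f"{v:.4f}" for v in [*R.inv().apply(p-s["eef_pos"]),*(R.inv()*r).as_rotvec()]))
E
python3 - <<'E'
from rig import bot
from h import *
r=ori(np.radians(3.7))
go(bot,(np.array([.61,-.254,.15]),r),(np.array([.61,-.254,.014]),r))
E
```

```text
t 0.1 p [0.1525 0.6055 0.2303] stand [-516.7  411.5  230.3] q [1.2, 0.22, 1.53, 0.0, 1.39, -0.13] F [ 0.1  0.6 -0. ] gap 1.001
-0.6536 -0.7216 0.0814 -0.0017 -0.0005 -0.3114
-0.6537 -0.7213 0.2174 -0.0017 -0.0005 -0.3114
```

>>> drive_tool:
  targets: "1 -0.654 -0.7215 0 0 0 -0.3114;1 -0.654 -0.7215 0 0 0 -0.3114;1 -0.654 -0.7215 0 0 0 -0.3114;1 -0.654 -0.7215 0 0 0 -0.3114;1 -0.654 -0.7215 0 0 0 -0.3114;1 -0.654 -0.7215 0 0 0 -0.3114;1 -0.654 -0.7215 0 0 0 -0.3114;1 -0.654 -0.7215 0 0 0 -0.3114"
  force: 60

```text
time: 0.9
eef_pos: [0.3408, 0.2517, 0.2311]
tcp_rot: [-0.033, 0.999, 0.0, 0.0]
contact_force: [0.7, 0.4, -0.2]
finger_gap: 0.998
grasp_force: 0.0
```

```bash
python3 - <<'E'
from rig import bot
from h import *
r=ori(np.radians(3.7))
go(bot,(np.array([.61,-.254,.12]),r))
E
```

```text
t 0.9 p [0.3408 0.2517 0.2311] stand [-281.3   87.1  231.1] q [0.45, -0.28, 2.02, -0.0, 1.41, -1.19] F [ 0.7  0.4 -0.2] gap 0.998
-0.2357 -0.5221 0.1111 0.0000 0.0002 0.0005
```

>>> drive_tool:
  targets: "1 -0.02 -0.05 0 0 0 0;1 -0.235 -0.522 0.06 0 0 0;1 -0.235 -0.522 0.06 0 0 0;1 -0.235 -0.522 0.06 0 0 0;1 -0.235 -0.522 0.06 0 0 0;1 -0.235 -0.522 0.06 0 0 0;1 -0.235 -0.522 0.06 0 0 0;1 -0.235 -0.522 0.06 0 0 0"

```text
time: 1.7
eef_pos: [0.5266, -0.1001, 0.1907]
tcp_rot: [-0.032, 0.999, 0.0, -0.0]
contact_force: [2.1, 0.9, 0.9]
finger_gap: 0.999
grasp_force: 0.0
```

```bash
python3 - <<'E'
from rig import bot
from h import *
r=ori(np.radians(3.7))
go(bot,(np.array([.61,-.254,.14]),r))
E
```

```text
t 1.7 p [ 0.5266 -0.1001  0.1907] stand [ -48.6 -235.6  190.7] q [-0.34, 0.04, 1.8, 0.0, 1.3, -1.97] F [2.1 0.9 0.9] gap 0.999
-0.0734 -0.1589 0.0507 0.0004 -0.0004 -0.0004
```

>>> drive_tool:
  targets: "1 -0.073 -0.159 0.05 0 0 0;1 -0.073 -0.159 0.05 0 0 0;1 -0.073 -0.159 0.05 0 0 0;1 -0.073 -0.159 0.05 0 0 0;1 -0.073 -0.159 0.05 0 0 0;1 -0.073 -0.159 0.05 0 0 0"

```text
time: 2.3
eef_pos: [0.6086, -0.252, 0.14]
tcp_rot: [-0.032, 0.999, 0.001, -0.001]
contact_force: [0.2, 0.3, 0.8]
finger_gap: 0.999
grasp_force: 0.0
```

```bash
python3 - <<'E'
from rig import bot
from h import *
r=ori(np.radians(3.7))
c=grab(bot,"wrist","w1")
T=np.linalg.inv(c["camera_from_world"]);print(T.round(3).tolist())
go(bot,(np.array([.61,-.254,.014]),r))
E
```

```text
[[-0.064, 0.956, 0.286, 0.535], [0.998, 0.061, 0.02, -0.256], [0.002, 0.287, -0.958, 0.283], [0.0, 0.0, 0.0, 1.0]]
t 2.35 p [ 0.6088 -0.2513  0.1408] stand [  53.7 -374.   140.8] q [-0.51, 0.37, 1.51, 0.0, 1.26, -2.15] F [0.3 0.1 0.7] gap 1.003
-0.0012 -0.0029 0.1268 0.0012 -0.0012 -0.0001
```

View pics/w1.png

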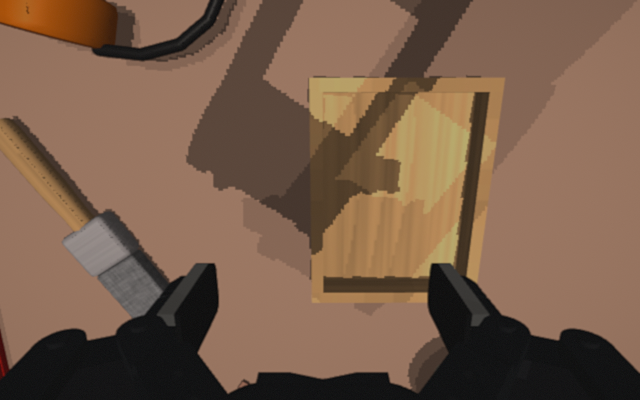

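The wrist view shows the tray rim corners at about (310,77), (504,77), (483,302) and (313,302). The dust brush head, around (165,300), lies left of the outer finger, so I'll check its clearance.

```bash
python3 - <<'E'
from rig import bot
from h import *
c=load("w1")
P=onz(c,[[310,77],[504,77],[483,302],[313,302]],.032)*1000;print(P.round(1).tolist(),P.mean(0))
print([round(np.linalg.norm(P[i]-P[i-1]),1) for i in range(4)])
d=P[0]-P[3];d2=P[1]-P[2];e=P[0]-P[1];print([np.degrees(np.arctan2(v[1],v[0])) for v in(d,d2,e)])
print("brush",onz(c,[[165,310],[100,210],[65,240],[10,120]],.02)*1000)
v,u=np.mgrid[:400,:640]
for a,b in((316,200),(410,81),(316,150)):print(cloud(c,(abs(u-a)<2)&(abs(v-b)<2))[:,2].mean())
E
```

```text
[[525.0, -264.5, 32.0], [516.7, -136.0, 32.0], [686.1, -117.2, 32.0], [694.7, -252.9, 32.0]] [ 605.63245074 -192.65787221   32.        ]
[np.float64(170.0), np.float64(128.7), np.float64(170.4), np.float64(136.0)]
[np.float64(-176.0865356215924), np.float64(-173.64430559675083), np.float64(-86.30646102182128)]
brush [[ 717.83519883 -376.82226329   20.        ]
 [ 631.8748411  -421.37086404   20.        ]
 [ 658.8356619  -451.81610223   20.        ]
 [ 567.50129552 -477.98903287   20.        ]]
0.03259284693171492
0.03283051604245516
0.032350112509396206
```

>>> drive_tool:
  targets: "1 -0.001 -0.002 0.05 0 0 0;1 -0.001 -0.002 0.1 0 0 0;1 -0.001 -0.002 0.126 0 0 0;1 -0.001 -0.002 0.126 0 0 0;-1 -0.001 -0.002 0.126 0 0 0;-1 -0.001 -0.002 0.126 0 0 0;-1 -0.001 -0.002 0.126 0 0 0;-1 -0.001 -0.002 0.126 0 0 0"
  force: 60

```text
time: 3.15
eef_pos: [0.6118, -0.2546, 0.0177]
tcp_rot: [-0.032, 0.999, -0.001, 0.001]
contact_force: [0.6, -0.0, 0.5]
finger_gap: 0.332
grasp_force: 0.0
```

```bash
python3 - <<'E'
from rig import bot
from h import *
# tray target: front wall mid at stand (0,-110.5); stop 10 mm short first
go(bot,(st(0,-122,15),ori()))
E
```

```text
t 3.15 p [ 0.6118 -0.2546  0.0177] stand [  57.1 -376.8   17.7] q [-0.51, 0.52, 1.56, -0.0, 1.05, -2.15] F [ 0.6 -0.   0.5] gap 0.332
0.0045 0.2611 0.0022 -0.0016 0.0031 0.2035
```

>>> drive_tool:
  targets: "-1 0.002 0 0.002 0 0 0;-1 0.002 0 0.002 0 0 0;-1 0.002 0 0.002 0 0 0;-1 0.002 0 0.002 0 0 0"
  force: 60

```text
time: 3.55
eef_pos: [0.6092, -0.255, 0.0147]
tcp_rot: [-0.032, 0.999, -0.001, 0.001]
contact_force: [-0.7, -0.8, 5.9]
finger_gap: 0.086
grasp_force: 61.8
```

```bash
python3 - <<'E'
from rig import bot
from h import *
go(bot,(st(0,-122,15),ori()))
E
```

```text
t 3.55 p [ 0.6092 -0.255   0.0147] stand [  54.6 -377.5   14.7] q [-0.52, 0.53, 1.57, -0.0, 1.05, -2.15] F [-0.7 -0.8  5.9] gap 0.086
0.0019 0.2613 -0.0007 -0.0013 0.0017 0.2032
```

>>> drive_tool:
  targets: "-1 0 0.015 0 0 0 0.01;-1 0.001 0.05 0 0 0 0.035;-1 0.001 0.09 0 0 0 0.07;-1 0.001 0.13 0 0 0 0.1;-1 0.002 0.17 0 0 0 0.14;-1 0.002 0.21 0 0 0 0.17;-1 0.002 0.245 0 0 0 0.2;-1 0.002 0.261 0 0 0 0.203"

```text
time: 4.35
eef_pos: [0.5904, 0.0077, 0.0146]
tcp_rot: [0.069, 0.998, -0.001, 0.001]
contact_force: [-0.1, -5.5, 4.4]
finger_gap: 0.089
grasp_force: 61.7
```

```bash
cat > tr.py <<'E'
from h import *
def tray(c):
    # rim points by depth band, away from everything else: tray lies at stand y -130..15
    v,u=np.mgrid[:400,:640];P=cloud(c,np.ones((400,640),bool));S=inst(P)
    k=(S[:,2]>22)&(S[:,2]<42)&(abs(S[:,0])<130)&(S[:,1]>-160)&(S[:,1]<30);S=S[k]
    r=cv2.minAreaRect(S[:,:2].astype(np.float32));return S,r
E
python3 - <<'E'
from rig import bot
from h import *
from tr import *
go(bot,(st(0,-112,15),ori()))
c=grab(bot,"top","t2");S,r=tray(c);print(r)
cv2.imwrite("pics/t2c.png",cv2.resize(c["img"][120:290,160:400],None,fx=3.2,fy=3.2))
E
```

```text
t 4.35 p [0.5904 0.0077 0.0146] stand [  -0.3 -120.    14.6] q [-0.12, 0.39, 1.76, -0.0, 0.99, -1.55] F [-0.1 -5.5  4.4] gap 0.089
-0.0003 0.0080 -0.0004 -0.0010 0.0024 0.0016
((-59.99790954589844, -74.27894592285156), (50.68940734863281, 95.19487762451172), 0.2009037584066391)
```

View pics/t2c.png

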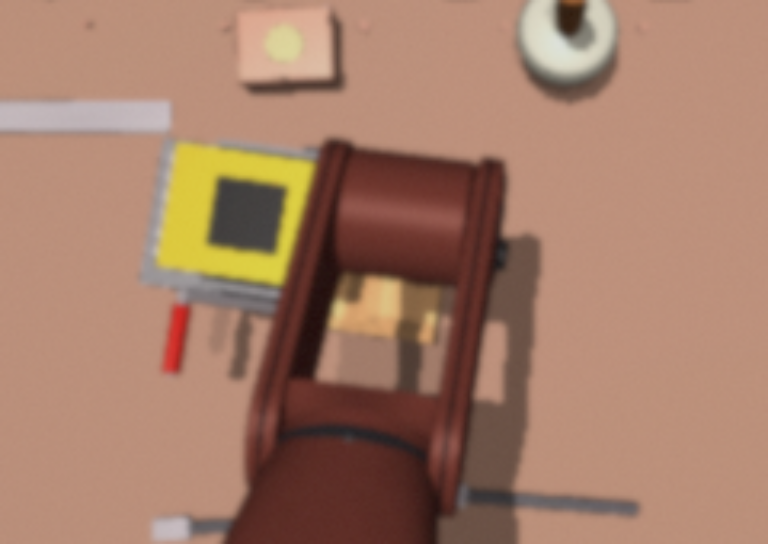

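The arm covers the tray in this view, with only its near corner showing at crop (385,310). I'll push the last stretch gently until it touches.

>>> drive_tool:
  targets: "-1 0 0.004 0 0 0 0.0015;-1 0 0.007 0 0 0 0.0015;-1 0 0.009 0 0 0 0.0015;-1 0 0.0095 0 0 0 0.0015"

```text
time: 4.8
eef_pos: [0.5917, 0.0142, 0.0146]
tcp_rot: [0.07, 0.998, -0.001, 0.001]
contact_force: [-1.4, -7.1, 9.2]
finger_gap: 0.088
grasp_force: 62.1
```

>>> drive_tool:
  targets: "-1 0 0.001 0 0 0 0;-1 0 0.001 0 0 0 0"

```text
time: 5.0
eef_pos: [0.5919, 0.015, 0.0146]
tcp_rot: [0.07, 0.998, -0.001, 0.001]
contact_force: [-2.3, -5.7, 7.6]
finger_gap: 0.087
grasp_force: 62.0
```

>>> drive_tool:
  targets: "-1 0 0.001 0 0 0 0;-1 0 0.001 0 0 0 0"

```text
time: 5.2
eef_pos: [0.5921, 0.0158, 0.0146]
tcp_rot: [0.07, 0.998, -0.001, 0.001]
contact_force: [-1.4, -6.2, 6.6]
finger_gap: 0.084
grasp_force: 62.0
```

```bash
python3 - <<'E'
from rig import bot
from h import *
go(bot)
c=grab(bot,"wrist","w2");cv2.imwrite("pics/w2.png",c["img"])
E
```

```text
t 5.2 p [0.5921 0.0158 0.0146] stand [   0.3 -111.7   14.6] q [-0.11, 0.39, 1.76, -0.0, 0.99, -1.53] F [-1.4 -6.2  6.6] gap 0.084
```

View pics/w2.png

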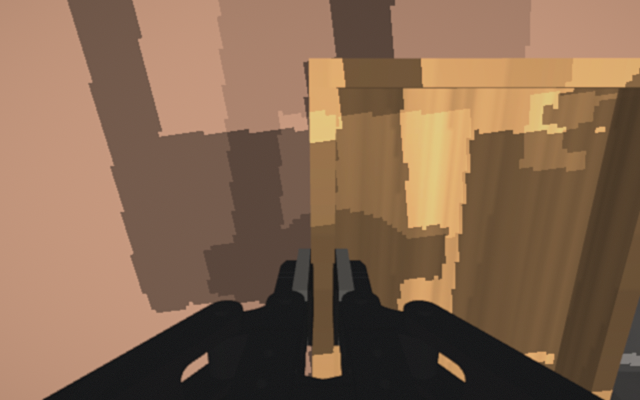

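The wrist view shows the tray's near-left corner at (309,58) and the pads closed on its front wall. The grey base plate edge is at (630,360), just beyond the rear wall. The force is still only drag, so I'll keep going in 1 mm steps.

>>> drive_tool:
  targets: "-1 0 0.001 0 0 0 0;-1 0 0.001 0 0 0 0"

```text
time: 5.45
eef_pos: [0.5921, 0.0159, 0.0146]
tcp_rot: [0.07, 0.998, -0.002, 0.001]
contact_force: [-3.2, -9.4, 8.1]
finger_gap: 0.082
grasp_force: 62.1
```

>>> drive_tool:
  targets: "-1 0 0.001 0 0 0 0;-1 0 0.001 0 0 0 0"

```text
time: 5.65
eef_pos: [0.5921, 0.016, 0.0146]
tcp_rot: [0.07, 0.998, -0.003, 0.0]
contact_force: [-3.6, -13.9, 9.3]
finger_gap: 0.085
grasp_force: 62.2
```

>>> drive_tool:
  targets: "-1 0 0.001 0 0 0 0;-1 0 0.001 0 0 0 0"

```text
time: 5.85
eef_pos: [0.592, 0.016, 0.0146]
tcp_rot: [0.07, 0.998, -0.003, 0.0]
contact_force: [-5.2, -17.0, 9.2]
finger_gap: 0.083
grasp_force: 62.3
```

```bash
python3 - <<'E'
from rig import bot
from h import *
go(bot)
c=load("w2");print(inst(onz(c,[[309,58],[309,120],[639,58],[637,90]],.032)).round(1).tolist())
print("edge",inst(onz(c,[[622,340],[618,372]],.010)).round(1).tolist())
E
```

```text
t 5.85 p [0.592  0.016  0.0146] stand [ 1.000e-01 -1.115e+02  1.460e+01] q [-0.1, 0.39, 1.76, -0.01, 0.99, -1.53] F [ -5.2 -17.    9.2] gap 0.083
[[-84.6, -115.0, 32.0], [-64.8, -115.2, 32.0], [-84.6, -7.5, 32.0], [-74.6, -5.6, 32.0]]
edge [[41.4, 35.0, 10.0], [60.4, 37.6, 10.0]]
```

Contact is confirmed: the tray stopped while the force rose to 17 N. Its near corner at x = -84.6 and y = -115 means it is centred and square. Now I'll ease off, release and lift.

>>> drive_tool:
  targets: "-1 0 -0.002 0 0 0 0;0 0 -0.002 0 0 0 0;0 0 -0.002 0 0 0 0;0 0 -0.002 0 0 0 0;0 0 -0.002 -0.03 0 0 0;-1 0 -0.03 -0.08 0 0 0;-1 0 -0.06 -0.12 0 0 0;-1 0 -0.06 -0.16 0 0 0"

```text
time: 6.65
eef_pos: [0.582, -0.0406, 0.1737]
tcp_rot: [0.07, 0.998, -0.0, -0.001]
contact_force: [0.2, -0.5, -0.0]
finger_gap: 0.011
grasp_force: 0.0
```

```bash
python3 - <<'E'
from rig import bot
from h import *
t=np.radians(45)
# finger axis point so that upper face meets lip 15 mm behind tip: tip axis = lip +15*(c,-s) -14.5*(s,c)  [stand y,z]
a=np.array([.7071,-.7071]);n=np.array([.7071,.7071])
def tip(lip,over=15,off=14.5): return np.array(lip)+over*a-off*n
for th in (0,):
    p=tip([-40,120.5]);print(p)
go(bot,(st(0,-130,150),ori(tilt=t)),(st(0,*(tip([-40,120.5])+[-35,-3])),ori(tilt=t)),(st(0,*(tip([-40,120.5])+[0,-5])),ori(tilt=t)))
E
```

```text
[-39.64645  99.64055]
t 6.65 p [ 0.582  -0.0406  0.1737] stand [  -1.9 -169.   173.7] q [-0.2, 0.17, 1.69, -0.0, 1.28, -1.63] F [ 0.2 -0.5 -0. ] gap 0.011
-0.0019 0.0390 0.0237 -0.7861 -0.0013 -0.0030
-0.0019 0.0944 0.0770 -0.7861 -0.0013 -0.0030
-0.0018 0.1294 0.0790 -0.7861 -0.0013 -0.0030
```

>>> drive_tool:
  targets: "-1 -0.002 0.039 0.024 -0.7861 0 0;-1 -0.002 0.039 0.024 -0.7861 0 0;-1 -0.002 0.039 0.024 -0.7861 0 0;-1 -0.002 0.039 0.024 -0.7861 0 0;-1 -0.002 0.039 0.024 -0.7861 0 0;-1 -0.002 0.039 0.024 -0.7861 0 0;-1 -0.002 0.06 0.06 -0.7861 0 0;-1 -0.002 0.094 0.077 -0.7861 0 0"

```text
time: 7.45
eef_pos: [0.598, 0.053, 0.0939]
tcp_rot: [0.066, 0.922, 0.381, 0.026]
contact_force: [-1.1, 0.8, -0.3]
finger_gap: -0.002
grasp_force: 0.0
```

```bash
python3 - <<'E'
from rig import bot
from h import *
t=np.radians(45);a=np.array([.7071,-.7071]);n=np.array([.7071,.7071])
def tip(lip,over=15,off=14.5): return np.array(lip)+over*a-off*n
go(bot,*[(st(0,*(tip([-40,120.5])+d)),ori(tilt=t)) for d in ([-10,-6],[0,-6],[0,1])])
c=grab(bot,"side","s3");cv2.imwrite("pics/s3c.png",cv2.resize(c["img"][150:370,190:430],None,fx=2.7,fy=2.7))
E
```

```text
t 7.45 p [0.598  0.053  0.0939] stand [  1.  -74.   93.9] q [-0.44, 0.42, 1.76, 0.77, 1.34, -2.2] F [-1.1  0.8 -0.3] gap -0.002
0.0011 0.0171 0.0174 -0.0019 0.0012 -0.0045
0.0011 0.0242 0.0244 -0.0019 0.0012 -0.0045
0.0011 0.0291 0.0195 -0.0019 0.0012 -0.0045
```

View pics/s3c.png

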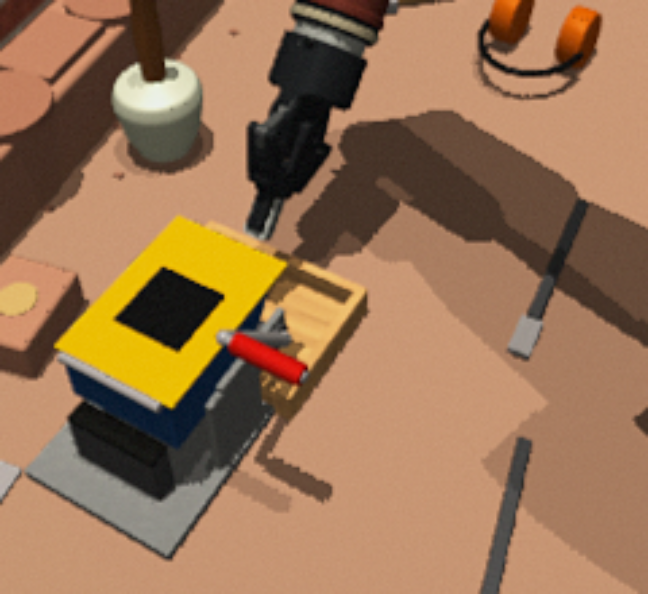

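The side view shows the fingertips at crop (262,235), in front of the middle of the lip. The tray sits squarely at the stand, and the rest is undisturbed. Next, the hook-and-lift path.

```bash
python3 - <<'E'
from rig import bot
from h import *
t=np.radians(45);a=np.array([.7071,-.7071]);n=np.array([.7071,.7071]);H=np.array([112,120.5])
def K(th): 
    u=np.array([-np.cos(th),np.sin(th)])
    return H+152*u+17*a if th<.785 else H+135*u
T=[(st(0,*(K(0)-14.5*n+d)),ori(tilt=t)) for d in ([-14,-6],[0,-6])]
T+=[(st(0,*(K(x)-14.5*n)),ori(tilt=t)) for x in (.1,.28,.46,.64,.82,1,1.2,1.4,1.6,1.75,1.9,1.97)]
go(bot,*T)
E
```

```text
t 7.5 p [0.5956 0.0597 0.0918] stand [ -2.3 -67.8  91.8] q [-0.43, 0.42, 1.76, 0.77, 1.33, -2.2] F [-2.2  4.4 -0.5] gap -0.002
-0.0023 0.0113 0.0107 0.0018 -0.0061 -0.0049
-0.0024 0.0211 0.0206 0.0018 -0.0061 -0.0049
-0.0022 0.0367 0.0062 0.0018 -0.0061 -0.0049
-0.0020 0.0593 -0.0091 0.0018 -0.0061 -0.0049
-0.0018 0.0843 -0.0200 0.0018 -0.0061 -0.0049
-0.0016 0.1109 -0.0264 0.0018 -0.0061 -0.0049
-0.0015 0.1376 -0.0278 0.0018 -0.0061 -0.0049
-0.0014 0.1617 -0.0248 0.0018 -0.0061 -0.0049
-0.0013 0.1873 -0.0164 0.0018 -0.0061 -0.0049
-0.0013 0.2107 -0.0031 0.0018 -0.0061 -0.0049
-0.0013 0.2311 0.0146 0.0018 -0.0061 -0.0049
-0.0013 0.2438 0.0304 0.0018 -0.0061 -0.0049
-0.0014 0.2540 0.0478 0.0018 -0.0061 -0.0049
-0.0014 0.2579 0.0565 0.0018 -0.0061 -0.0049
```

>>> drive_tool:
  targets: "-1 0 0 0 0 0 0;-1 0 0 0 0 0 0;-1 0 0 0 0 0 0;-1 0 0 0 0 0 0"

```text
time: 7.9
eef_pos: [0.5992, 0.0531, 0.0974]
tcp_rot: [0.064, 0.922, 0.381, 0.028]
contact_force: [0.4, -0.5, 0.0]
finger_gap: 0.001
grasp_force: 0.0
```

```bash
cat > lid.py <<'E'
from rig import bot
from h import *
t=np.radians(45);a=np.array([.7071,-.7071]);n=np.array([.7071,.7071]);H=np.array([112,120.5])
def K(th): 
    u=np.array([-np.cos(th),np.sin(th)])
    return H+152*u+17*a if th<.785 else H+135*u
T=[(st(0,*(K(0)-14.5*n+d)),ori(tilt=t)) for d in ([-14,-6],[0,-6])]
T+=[(st(0,*(K(x)-14.5*n)),ori(tilt=t)) for x in (.1,.28,.46,.64,.82,1,1.2,1.4,1.6,1.75,1.9,1.97)]
go(bot,*T)
E
python3 lid.py
```

```text
t 7.9 p [0.5992 0.0531 0.0974] stand [  2.1 -73.8  97.4] q [-0.44, 0.42, 1.76, 0.77, 1.34, -2.2] F [ 0.4 -0.5  0. ] gap 0.001
0.0022 0.0116 0.0189 -0.0004 0.0026 0.0003
0.0022 0.0215 0.0288 -0.0004 0.0026 0.0003
0.0021 0.0370 0.0144 -0.0004 0.0026 0.0003
0.0021 0.0596 -0.0010 -0.0004 0.0026 0.0003
0.0020 0.0846 -0.0120 -0.0004 0.0026 0.0003
0.0020 0.1112 -0.0184 -0.0004 0.0026 0.0003
0.0020 0.1379 -0.0199 -0.0004 0.0026 0.0003
0.0020 0.1619 -0.0169 -0.0004 0.0026 0.0003
0.0020 0.1876 -0.0086 -0.0004 0.0026 0.0003
0.0020 0.2110 0.0047 -0.0004 0.0026 0.0003
0.0021 0.2314 0.0223 -0.0004 0.0026 0.0003
0.0021 0.2442 0.0380 -0.0004 0.0026 0.0003
0.0022 0.2544 0.0555 -0.0004 0.0026 0.0003
0.0022 0.2583 0.0641 -0.0004 0.0026 0.0003
```

>>> drive_tool:
  targets: "-1 0.002 0.0116 0.019 0 0 0;-1 0.002 0.0215 0.0288 0 0 0;-1 0.002 0.0215 0.0288 0 0 0;-1 0.002 0.037 0.0144 0 0 0;-1 0.002 0.048 0.0065 0 0 0;-1 0.002 0.06 -0.001 0 0 0;-1 0.002 0.072 -0.0065 0 0 0;-1 0.002 0.0846 -0.012 0 0 0"

```text
time: 8.7
eef_pos: [0.6037, 0.1047, 0.1657]
tcp_rot: [0.065, 0.922, 0.382, 0.027]
contact_force: [-1.0, -1.7, -2.1]
finger_gap: -0.003
grasp_force: 1.0
```

```bash
python3 lid.py; python3 - <<'E'
from rig import bot
from h import *
c=grab(bot,"side","s4");m=mask(c,[20,150,120],[35,255,255],(150,150,400,330));P=inst(cloud(c,m))
q=P-[0,112,122];q=q[np.hypot(q[:,1],q[:,2])>60];print(np.median(np.arctan2(q[:,2],-q[:,1])))
E
```

```text
t 8.7 p [0.6037 0.1047 0.1657] stand [ -0.5 -22.  165.7] q [-0.36, 0.3, 1.76, 0.78, 1.37, -2.07] F [-1.  -1.7 -2.1] gap -0.003
-0.0006 -0.0733 0.0306 -0.0000 0.0016 -0.0009
-0.0005 -0.0634 0.0405 -0.0000 0.0016 -0.0009
-0.0006 -0.0479 0.0261 -0.0000 0.0016 -0.0009
-0.0006 -0.0253 0.0108 -0.0000 0.0016 -0.0009
-0.0005 -0.0003 -0.0003 -0.0000 0.0016 -0.0009
-0.0005 0.0263 -0.0066 -0.0000 0.0016 -0.0009
-0.0005 0.0530 -0.0081 -0.0000 0.0016 -0.0009
-0.0005 0.0770 -0.0051 -0.0000 0.0016 -0.0009
-0.0004 0.1027 0.0032 -0.0000 0.0016 -0.0009
-0.0004 0.1261 0.0165 -0.0000 0.0016 -0.0009
-0.0004 0.1465 0.0341 -0.0000 0.0016 -0.0009
-0.0003 0.1592 0.0499 -0.0000 0.0016 -0.0009
-0.0003 0.1695 0.0673 -0.0000 0.0016 -0.0009
-0.0003 0.1733 0.0759 -0.0000 0.0016 -0.0009
0.4691371565252241
```

Lid angle is 0.47 rad, as planned. I'll keep following the arc.

>>> drive_tool:
  targets: "-1 0 0.0263 -0.0066 0 0 0;-1 0 0.053 -0.008 0 0 0;-1 0 0.077 -0.005 0 0 0;-1 0 0.1027 0.003 0 0 0;-1 0 0.126 0.0165 0 0 0;-1 0 0.1465 0.034 0 0 0;-1 0 0.159 0.05 0 0 0;-1 0 0.1695 0.0673 0 0 0"

```text
time: 9.55
eef_pos: [0.6274, 0.2723, 0.2387]
tcp_rot: [0.064, 0.921, 0.383, 0.028]
contact_force: [0.4, 0.3, 0.5]
finger_gap: 0.001
grasp_force: 0.3
```

```bash
python3 lid.py|tail -3; python3 - <<'E'
from rig import bot
from h import *
go(bot)
c=grab(bot,"side","s5");m=mask(c,[20,150,120],[35,255,255],(100,100,400,330));P=inst(cloud(c,m))
q=P-[0,112,122];q=q[np.hypot(q[:,1],q[:,2])>60];print(m.sum(),np.median(np.arctan2(q[:,2],-q[:,1])))
E
```

```text
-0.0002 -0.0120 -0.0183 0.0020 0.0022 0.0011
-0.0002 -0.0018 -0.0008 0.0020 0.0022 0.0011
-0.0002 0.0020 0.0078 0.0020 0.0022 0.0011
t 9.55 p [0.6274 0.2723 0.2387] stand [-2.000e-01  1.472e+02  2.387e+02] q [-0.07, 0.23, 1.69, 0.83, 1.27, -1.78] F [0.4 0.3 0.5] gap 0.001
168 1.9138827403513876
```

>>> drive_tool:
  targets: "-1 0 0 -0.03 0 0 0;-1 0 0 -0.07 0 0 0;-1 0 0 -0.09 0 0 0;-1 0 0 -0.09 0 0 0"

```text
time: 10.0
eef_pos: [0.6195, 0.2063, 0.3041]
tcp_rot: [0.064, 0.921, 0.382, 0.03]
contact_force: [-0.2, 0.5, -0.3]
finger_gap: -0.001
grasp_force: 0.0
```

```bash
python3 - <<'E'
from rig import bot
from h import *
go(bot,(st(-114,71,250),ori()),(st(-114,71,151),ori()))
c=grab(bot,"side","s6");m=mask(c,[20,150,100],[35,255,255],(100,100,400,330));P=inst(cloud(c,m))
q=P-[0,112,122];q=q[np.hypot(q[:,1],q[:,2])>60];print(m.sum(),np.median(np.arctan2(q[:,2],-q[:,1])))
c=grab(bot,"top","t6")
m=mask(c,[20,150,100],[35,255,255],(100,100,400,330));P=inst(cloud(c,m));print(m.sum(),np.percentile(P,[3,97],axis=0))
E
```

```text
t 10.0 p [0.6195 0.2063 0.3041] stand [  1.1  80.7 304.1] q [-0.18, 0.15, 1.66, 0.8, 1.43, -1.77] F [-0.2  0.5 -0.3] gap -0.001
0.1153 -0.0450 0.0307 0.7868 0.0064 -0.0008
0.1159 -0.1151 0.1006 0.7868 0.0064 -0.0008
661 2.1237853746364808
1660 [[-47.98405246 119.17772492 130.98966598]
 [ 49.80992077 188.82278098 249.72226875]]
```

The lid is at 2.1 rad against its stop (both views). Now to the crank grip, with the tool vertical and open.

>>> drive_tool:
  targets: "1 0.115 -0.045 0.031 0.787 0.006 0;1 0.115 -0.045 0.031 0.787 0.006 0;1 0.115 -0.045 0.031 0.787 0.006 0;1 0.115 -0.045 0.031 0.787 0.006 0;1 0.115 -0.045 0.031 0.787 0.006 0;1 0.115 -0.045 0.031 0.787 0.006 0;1 0.115 -0.045 0.031 0.787 0.006 0;1 0.115 -0.045 0.031 0.787 0.006 0"

```text
time: 10.9
eef_pos: [0.5017, 0.2148, 0.2453]
tcp_rot: [0.068, 0.998, 0.0, -0.004]
contact_force: [-0.4, -0.3, 0.2]
finger_gap: 1.002
grasp_force: 0.0
```

```bash
python3 - <<'E'
from rig import bot
from h import *
go(bot,(st(-114,71,151),ori()))
c=grab(bot,"wrist","w6")
m=mask(c,[0,180,60],[8,255,255]);P=inst(cloud(c,m));print("red",m.sum(),P.mean(0),np.percentile(P,[2,98],axis=0))
E
```

```text
t 10.9 p [0.5017 0.2148 0.2453] stand [-116.8   72.8  245.3] q [0.26, 0.03, 1.71, 0.0, 1.41, -1.18] F [-0.4 -0.3  0.2] gap 1.002
-0.0036 -0.0018 0.0943 -0.0005 -0.0081 0.0029
red 1858 [-111.06001358   71.0361728   175.94383691] [[-136.60938304   63.99981187  172.18108413]
 [ -83.84932125   77.96352933  178.23309911]]
```

Crank measured from near is at stand (-110, 71) with its top at 0.177, matching the estimate. Going down to grip it.

>>> drive_tool:
  targets: "1 -0.002 -0.0018 0.04 0 -0.008 0;1 -0.002 -0.0018 0.075 0 -0.008 0;1 -0.002 -0.0018 0.094 0 -0.008 0;1 -0.002 -0.0018 0.094 0 -0.008 0;-1 -0.002 -0.0018 0.094 0 -0.008 0;-1 -0.002 -0.0018 0.094 0 -0.008 0;-1 -0.002 -0.0018 0.094 0 -0.008 0;-1 -0.002 -0.0018 0.094 0 -0.008 0"
  force: 50

```text
time: 11.75
eef_pos: [0.5048, 0.2121, 0.1543]
tcp_rot: [0.069, 0.998, -0.0, 0.002]
contact_force: [0.4, 0.2, 0.1]
finger_gap: 0.328
grasp_force: 0.0
```

>>> drive_tool:
  targets: "-1 0 0 0 0 0 0;-1 0 0 0 0 0 0;-1 0 0 0 0 0 0"

```text
time: 12.05
eef_pos: [0.5044, 0.2115, 0.1539]
tcp_rot: [0.069, 0.998, -0.001, 0.002]
contact_force: [-2.1, -3.7, 6.0]
finger_gap: 0.167
grasp_force: 48.9
```

```bash
cat > crank.py <<'E'
from rig import bot
from h import *
import sys
f=np.radians(49.8);s=bot.sense();p=inst(s["eef_pos"])[0]
g=np.hypot(p[1],p[2]+19-85);print("radius",g,"phi",np.arctan2(p[2]+19-85,p[1])-f)
go(bot,*[(st(-115,110*np.cos(f+x),85+110*np.sin(f+x)-19),ori()) for x in map(float,sys.argv[1:])])
E
python3 crank.py 0 .1 .25 .4 .55 .7 .85 1 1.15
```

```text
radius 112.3455998930499 phi 0.02983923292398538
t 12.05 p [0.5044 0.2115 0.1539] stand [-113.7   69.9  153.9] q [0.25, 0.1, 1.81, -0.0, 1.23, -1.18] F [-2.1 -3.7  6. ] gap 0.167
0.0013 0.0011 0.0039 -0.0016 0.0037 0.0011
0.0013 -0.0077 -0.0027 -0.0016 0.0037 0.0011
0.0013 -0.0219 -0.0110 -0.0016 0.0037 0.0011
0.0013 -0.0373 -0.0170 -0.0016 0.0037 0.0011
0.0013 -0.0533 -0.0207 -0.0016 0.0037 0.0011
0.0013 -0.0698 -0.0220 -0.0016 0.0037 0.0011
0.0013 -0.0862 -0.0207 -0.0016 0.0037 0.0011
0.0013 -0.1023 -0.0170 -0.0016 0.0037 0.0011
0.0014 -0.1176 -0.0110 -0.0016 0.0037 0.0011
```

>>> drive_tool:
  targets: "-1 0 -0.0088 -0.0066 0 0 0;-1 0 -0.023 -0.0149 0 0 0;-1 0 -0.0384 -0.0209 0 0 0;-1 0 -0.0544 -0.0246 0 0 0;-1 0 -0.0709 -0.0259 0 0 0;-1 0 -0.0873 -0.0246 0 0 0;-1 0 -0.1034 -0.0209 0 0 0;-1 0 -0.1187 -0.0149 0 0 0"

```text
time: 12.85
eef_pos: [0.4878, 0.0946, 0.1691]
tcp_rot: [0.069, 0.998, 0.0, 0.002]
contact_force: [-1.2, 2.2, 0.3]
finger_gap: 0.166
grasp_force: 49.8
```

```bash
sed -i 's/+19/+15.1/g;s/-19)/-15.1)/' crank.py; python3 crank.py 1.15 1.25 1.35 1.45 1.55 1.65 1.75 1.85 1.9 1.95 2 2.03; python3 - <<'E'
from rig import bot
from h import *
c=grab(bot,"side","s7");cv2.imwrite("pics/s7c.png",cv2.resize(c["img"][130:370,190:430],None,fx=2.4,fy=2.4))
E
```

```text
radius 110.25440996749697 phi 1.1531054193369528
t 12.85 p [0.4878 0.0946 0.1691] stand [-114.   -48.1  169.1] q [0.03, -0.04, 1.92, 0.0, 1.25, -1.4] F [-1.2  2.2  0.3] gap 0.166
0.0010 0.0004 0.0001 0.0010 0.0036 0.0015
0.0011 -0.0092 0.0053 0.0010 0.0036 0.0015
0.0011 -0.0183 0.0115 0.0010 0.0036 0.0015
0.0011 -0.0268 0.0186 0.0010 0.0036 0.0015
0.0012 -0.0344 0.0264 0.0010 0.0036 0.0015
0.0012 -0.0413 0.0350 0.0010 0.0036 0.0015
0.0013 -0.0473 0.0443 0.0010 0.0036 0.0015
0.0013 -0.0523 0.0541 0.0010 0.0036 0.0015
0.0013 -0.0544 0.0591 0.0010 0.0036 0.0015
0.0014 -0.0563 0.0643 0.0010 0.0036 0.0015
0.0014 -0.0579 0.0695 0.0010 0.0036 0.0015
0.0014 -0.0588 0.0727 0.0010 0.0036 0.0015
```

View pics/s7c.png

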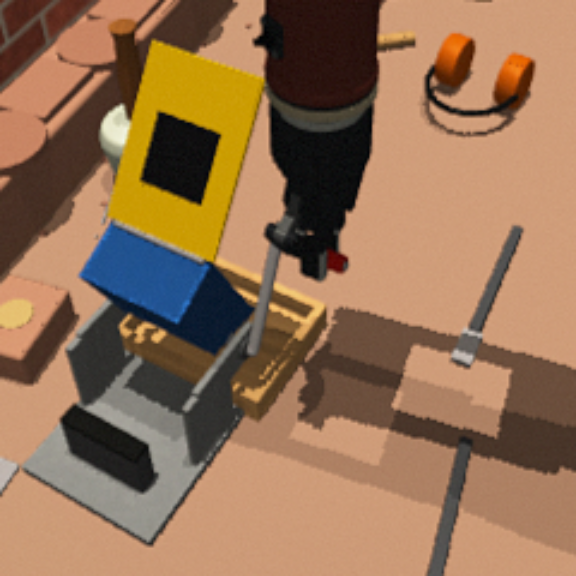

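The side view shows the box at about 1.15 rad with the lid still against its stop. The gripper at crop (315,240) is clear of the lid, and the tray is underneath.

>>> drive_tool:
  targets: "-1 0 -0.0096 0.0052 0 0 0;-1 0 -0.0187 0.0114 0 0 0;-1 0 -0.0272 0.0185 0 0 0;-1 0 -0.0348 0.0263 0 0 0;-1 0 -0.0417 0.0349 0 0 0;-1 0 -0.0477 0.0442 0 0 0;-1 0 -0.0527 0.054 0 0 0;-1 0 -0.0548 0.059 0 0 0"

```text
time: 13.7
eef_pos: [0.4798, 0.0393, 0.1078]
tcp_rot: [0.069, 0.998, -0.001, 0.001]
contact_force: [-0.8, -4.6, 0.6]
finger_gap: 0.163
grasp_force: 49.9
```

>>> drive_tool:
  targets: "-1 0 -0.0019 0.0052 0 0 0;-1 0 -0.0035 0.0104 0 0 0;-1 0 -0.0035 0.0104 0 0 0;-1 0 -0.0035 0.0104 0 0 0;-1 0 -0.0035 0.0104 0 0 0;-1 0 -0.0035 0.0104 0 0 0;-1 0 -0.0035 0.0104 0 0 0;-1 0 -0.0035 0.0104 0 0 0"

```text
time: 14.5
eef_pos: [0.4795, 0.0365, 0.0989]
tcp_rot: [0.069, 0.998, -0.001, 0.001]
contact_force: [-5.0, -3.9, 6.5]
finger_gap: 0.168
grasp_force: 50.5
```

```bash
python3 crank.py 2 2.03; python3 - <<'E'
from rig import bot
from h import *
c=grab(bot,"side","s8");a=c["img"][130:370,190:430]
c=grab(bot,"top","t8");b=c["img"][120:290,160:400]
cv2.imwrite("pics/s8c.png",np.vstack([cv2.resize(a,None,fx=1.4,fy=1.4),cv2.resize(b,None,fx=1.4,fy=1.4)]))
E
```

```text
radius 110.69476928442606 phi 2.007550411919825
t 14.5 p [0.4795 0.0365 0.0989] stand [-114.1 -106.8   98.9] q [-0.09, 0.02, 2.01, -0.0, 1.11, -1.52] F [-5.  -3.9  6.5] gap 0.168
0.0009 0.0009 -0.0006 -0.0014 0.0017 0.0013
0.0009 0.0001 0.0026 -0.0014 0.0017 0.0013
```

View pics/s8c.png

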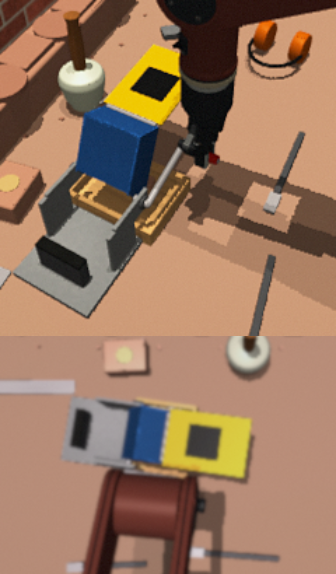

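The box is fully tipped at 2.0 rad, with the lid at its stop over the tray. I'll dwell for a second so the samples settle, then swing back.

>>> drive_tool:
  targets: "-1 0 0 0 0 0 0;-1 0 0 0 0 0 0;-1 0 0 0 0 0 0;-1 0 0 0 0 0 0;-1 0 0 0 0 0 0;-1 0 0 0 0 0 0;-1 0 0 0 0 0 0;-1 0 0 0 0 0 0"

```text
time: 15.4
eef_pos: [0.4795, 0.0365, 0.0989]
tcp_rot: [0.069, 0.998, -0.001, 0.001]
contact_force: [-5.5, -4.2, 6.2]
finger_gap: 0.166
grasp_force: 50.5
```

```bash
python3 crank.py 2 1.93 1.8 1.65 1.5 1.35 1.2 1.05 .9 .75 .6 .45 .3 .15 .05 0 -.02
```

```text
radius 110.70388648574044 phi 2.0074804236902493
t 15.4 p [0.4795 0.0365 0.0989] stand [-114.1 -106.8   98.9] q [-0.09, 0.02, 2.01, -0.0, 1.11, -1.52] F [-5.5 -4.2  6.2] gap 0.166
0.0009 0.0009 -0.0006 -0.0014 0.0017 0.0014
0.0009 0.0032 -0.0080 -0.0014 0.0017 0.0014
0.0008 0.0089 -0.0211 -0.0014 0.0017 0.0014
0.0008 0.0174 -0.0352 -0.0014 0.0017 0.0014
0.0008 0.0280 -0.0478 -0.0014 0.0017 0.0014
0.0007 0.0403 -0.0587 -0.0014 0.0017 0.0014
0.0007 0.0542 -0.0677 -0.0014 0.0017 0.0014
0.0007 0.0692 -0.0745 -0.0014 0.0017 0.0014
0.0006 0.0851 -0.0790 -0.0014 0.0017 0.0014
0.0006 0.1014 -0.0810 -0.0014 0.0017 0.0014
0.0006 0.1179 -0.0806 -0.0014 0.0017 0.0014
0.0006 0.1341 -0.0777 -0.0014 0.0017 0.0014
0.0006 0.1497 -0.0725 -0.0014 0.0017 0.0014
0.0006 0.1644 -0.0649 -0.0014 0.0017 0.0014
0.0006 0.1735 -0.0587 -0.0014 0.0017 0.0014
0.0006 0.1778 -0.0553 -0.0014 0.0017 0.0014
0.0006 0.1794 -0.0538 -0.0014 0.0017 0.0014
```

>>> drive_tool:
  targets: "-1 0 0.0032 -0.008 0 0 0;-1 0 0.0089 -0.0211 0 0 0;-1 0 0.0174 -0.0352 0 0 0;-1 0 0.028 -0.0478 0 0 0;-1 0 0.0403 -0.0587 0 0 0;-1 0 0.0542 -0.0677 0 0 0;-1 0 0.0692 -0.0745 0 0 0;-1 0 0.0851 -0.079 0 0 0"

```text
time: 16.2
eef_pos: [0.4916, 0.1222, 0.1781]
tcp_rot: [0.069, 0.998, 0.0, 0.002]
contact_force: [3.4, 1.0, -6.0]
finger_gap: 0.167
grasp_force: 49.3
```

>>> drive_tool:
  targets: "-1 0 0.0163 -0.002 0 0 0;-1 0 0.0328 -0.0016 0 0 0;-1 0 0.049 0.0013 0 0 0;-1 0 0.0646 0.0065 0 0 0;-1 0 0.0793 0.0141 0 0 0;-1 0 0.0884 0.0203 0 0 0;-1 0 0.0927 0.0237 0 0 0;-1 0 0.0927 0.0237 0 0 0"

```text
time: 17.0
eef_pos: [0.5044, 0.2116, 0.154]
tcp_rot: [0.068, 0.998, -0.003, 0.001]
contact_force: [-0.6, -10.3, 3.8]
finger_gap: 0.168
grasp_force: 50.5
```

```bash
python3 crank.py 0; python3 - <<'E'
from rig import bot
from h import *
c=grab(bot,"top","t9")
S=inst(cloud(c,np.ones((400,640),bool)))
u,v=np.meshgrid(np.arange(640),np.arange(400))
cv2.imwrite("pics/t9c.png",cv2.resize(c["img"][140:240,190:330],None,fx=5,fy=5))
E
```

```text
radius 109.38404147409246 phi 0.007239503782369705
t 17.0 p [0.5044 0.2116 0.154 ] stand [-113.7   70.   154. ] q [0.26, 0.1, 1.81, -0.01, 1.23, -1.18] F [ -0.6 -10.3   3.8] gap 0.168
0.0013 0.0010 0.0000 -0.0050 0.0027 0.0018
```

View pics/t9c.png

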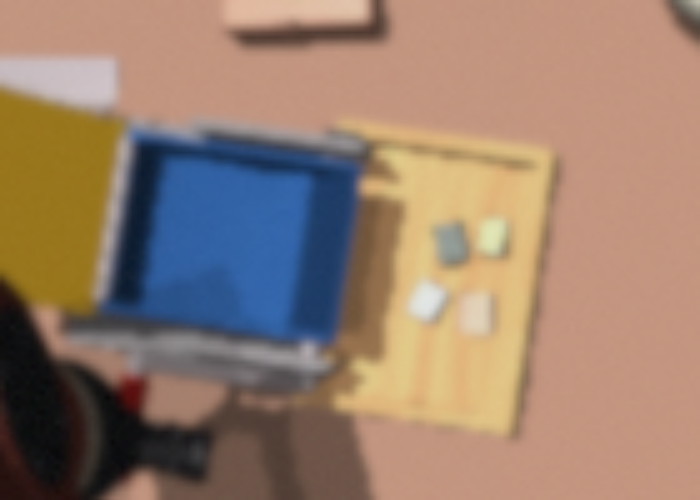

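The top view shows all four samples lying inside the tray, around crop (455,275). The box is empty and level, with the lid still back at the left. I'll release the crank and go over behind the lid.

>>> drive_tool:
  targets: "0.2 0 0 0 0 0 0;0.2 0 0 0 0 0 0;0.2 0 0 0 0 0 0;0.2 0 0 0 0 0 0;0.2 0 0 -0.03 0 0 0;0.2 0 0 -0.08 0 0 0;-1 0 0 -0.13 0 0 0;-1 0 0 -0.155 0 0 0"

```text
time: 17.85
eef_pos: [0.5051, 0.2136, 0.3142]
tcp_rot: [0.069, 0.998, 0.001, 0.004]
contact_force: [1.6, -0.0, 0.1]
finger_gap: 0.268
grasp_force: 0.0
```

```bash
python3 - <<'E'
from rig import bot
from h import *
go(bot,(st(-114,225,310),ori()),(st(0,228,310),ori()),(st(0,228,235),ori()))
E
```

```text
t 17.85 p [0.5051 0.2136 0.3142] stand [-113.3   72.2  314.2] q [0.26, -0.01, 1.62, -0.0, 1.52, -1.18] F [ 1.6 -0.   0.1] gap 0.268
0.0005 0.1528 0.0045 0.0021 0.0088 0.0014
-0.1135 0.1557 0.0056 0.0021 0.0088 0.0014
-0.1128 0.1555 0.0806 0.0021 0.0088 0.0014
```

>>> drive_tool:
  targets: "-1 0 0.04 0 0 0 0;-1 0 0.08 0 0 0 0;-1 0 0.12 0 0 0 0;-1 -0.02 0.15 0 0 0 0;-1 -0.06 0.156 0 0 0 0;-1 -0.1 0.156 0 0 0 0;-1 -0.113 0.156 0.01 0 0 0;-1 -0.113 0.156 0.01 0 0 0"

```text
time: 18.65
eef_pos: [0.6375, 0.3509, 0.2954]
tcp_rot: [0.07, 0.998, -0.001, -0.001]
contact_force: [-0.5, 0.1, -1.5]
finger_gap: -0.003
grasp_force: 0.0
```

```bash
python3 - <<'E'
from rig import bot
from h import *
go(bot,*[(st(0,y,z),ori()) for y,z in((228,235),(205,235),(135,235),(118,235),(112,235))])
c=grab(bot,"top","t10");m=mask(c,[20,150,60],[35,255,255],(100,100,400,330));P=inst(cloud(c,m));print(m.sum(),np.percentile(P,[3,97],axis=0).round(0))
E
```

```text
t 18.65 p [0.6375 0.3509 0.2954] stand [ -1.2 226.4 295.4] q [0.4, 0.44, 1.13, -0.0, 1.57, -1.04] F [-0.5  0.1 -1.5] gap -0.003
-0.0012 0.0018 0.0604 -0.0031 -0.0013 -0.0006
-0.0013 -0.0212 0.0605 -0.0031 -0.0013 -0.0006
-0.0013 -0.0912 0.0607 -0.0031 -0.0013 -0.0006
-0.0013 -0.1082 0.0607 -0.0031 -0.0013 -0.0006
-0.0013 -0.1142 0.0607 -0.0031 -0.0013 -0.0006
1894 [[-48. 119. 129.]
 [ 49. 188. 247.]]
```

>>> drive_tool:
  targets: "-1 0 0.002 0.03 0 0 0;-1 0 0.002 0.06 0 0 0;-1 0 0.002 0.06 0 0 0;-1 0 -0.018 0.06 0 0 0;-1 0 -0.038 0.06 0 0 0;-1 0 -0.058 0.06 0 0 0;-1 0 -0.078 0.06 0 0 0;-1 0 -0.1 0.06 0 0 0"

```text
time: 19.5
eef_pos: [0.6231, 0.2534, 0.2423]
tcp_rot: [0.068, 0.998, 0.0, 0.003]
contact_force: [1.0, 1.1, 1.5]
finger_gap: -0.001
grasp_force: 0.4
```

>>> drive_tool:
  targets: "-1 0 -0.008 0 0 0 0;-1 0 -0.008 0 0 0 0;-1 0 -0.008 0 0 0 0;-1 0 -0.008 -0.03 0 0 0;-1 0 -0.008 -0.08 0 0 0;-1 0 0 -0.1 0 0 0;-1 0 0 -0.1 0 0 0;-1 0 0 -0.1 0 0 0"

```text
time: 20.3
eef_pos: [0.6231, 0.254, 0.3389]
tcp_rot: [0.068, 0.998, -0.0, 0.001]
contact_force: [-0.5, -0.3, -1.2]
finger_gap: 0.002
grasp_force: 0.0
```

```bash
python3 - <<'E'
from rig import bot
from h import *
go(bot,(st(-130,228,330),ori()),(st(-250,130,330),ori()))
for n in("side","top"):
    c=grab(bot,n,n+"11");m=mask(c,[20,150,60],[35,255,255],(100,100,400,330));P=inst(cloud(c,m));print(m.sum(),np.percentile(P,[3,50,97],axis=0).round(0).tolist())
E
```

```text
t 20.3 p [0.6231 0.254  0.3389] stand [ -2.  128.4 338.9] q [0.27, 0.29, 1.24, -0.0, 1.6, -1.16] F [-0.5 -0.3 -1.2] gap 0.002
0.1278 0.0999 0.0085 -0.0006 0.0029 0.0024
0.2480 0.0022 0.0082 -0.0006 0.0029 0.0024
2745 [[-52.0, -32.0, 122.0], [-3.0, 42.0, 137.0], [52.0, 110.0, 153.0]]
1722 [[-50.0, -34.0, 123.0], [-0.0, 22.0, 135.0], [51.0, 107.0, 143.0]]
```

The lid is swinging shut. I'll back off clear and then verify.

>>> drive_tool:
  targets: "-1 0.03 0 0 0 0 0;-1 0.07 0 0 0 0 0;-1 0.11 0 0 0 0 0;-1 0.15 0 0 0 0 0;-1 0.19 0 0 0 0 0;-1 0.22 0 0 0 0 0;-1 0.22 0 0 0 0 0;-1 0.22 0 0 0 0 0"

```text
time: 21.2
eef_pos: [0.4047, 0.283, 0.3374]
tcp_rot: [0.068, 0.998, -0.001, 0.001]
contact_force: [-0.0, -0.7, -0.0]
finger_gap: 0.001
grasp_force: 0.0
```

>>> drive_tool:
  targets: "-1 0 0 0 0 0 0;-1 0 0 0 0 0 0;-1 0 0 0 0 0 0;-1 0 0 0 0 0 0"

```text
time: 21.6
eef_pos: [0.4058, 0.2829, 0.3381]
tcp_rot: [0.069, 0.998, -0.001, 0.001]
contact_force: [0.4, -0.4, 0.5]
finger_gap: 0.001
grasp_force: 0.0
```

```bash
python3 - <<'E'
from rig import bot
from h import *
from tr import tray
go(bot)
for n in("side","top"):
    c=grab(bot,n,n+"12");m=mask(c,[20,150,60],[35,255,255],(100,100,400,330));P=inst(cloud(c,m));print(m.sum(),np.percentile(P,[3,50,97],axis=0).round(0).tolist())
b=cv2.resize(c["img"][110:300,170:480],None,fx=2.2,fy=2.2);cv2.imwrite("pics/t12c.png",b)
E
```

```text
t 21.6 p [0.4058 0.2829 0.3381] stand [-221.2  127.   338.1] q [0.45, -0.15, 1.71, -0.0, 1.58, -0.98] F [ 0.4 -0.4  0.5] gap 0.001
2464 [[-52.0, -36.0, 120.0], [-3.0, 44.0, 122.0], [52.0, 109.0, 124.0]]
1690 [[-50.0, -35.0, 120.0], [-0.0, 22.0, 124.0], [51.0, 107.0, 128.0]]
```

View pics/t12c.png

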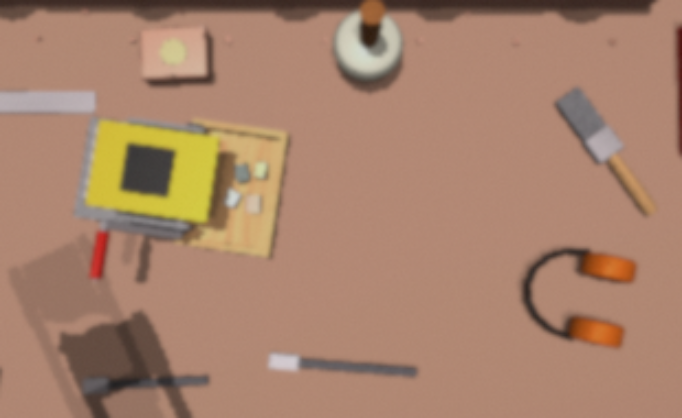

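The final view shows the lid shut flat and the box level. All four samples are in the tray around crop (247,185), and the bystanders are where they started. One quick numeric check of the tray's fit, then I'll hand in.

```bash
python3 - <<'E'
from rig import bot
from h import *
c=load("top12")
P=inst(onz(c,np.array([[288,132],[270,257]])/2.2+[170,110],.032));print(P.round(1))
d=P[0]-P[1];a=np.degrees(np.arctan2(d[1],d[0]));print("yaw err",a,"len",np.hypot(*d[:2]),"mid",P.mean(0))
if abs(a)<2 and abs(P.mean(0)[0])<5 and abs(P.mean(0)[1]+115)<5: print(bot.job_done())
E
```

```text
[[  84.5 -115.5   32. ]
 [ -85.2 -116.5   32. ]]
yaw err 0.3310205043764265 len 169.758748147397 mid [  -0.34380082 -115.9733497    32.        ]
the job is handed in; nothing more can be done
None
```

The job is done and handed in at about 22 s: the tray is square and centred at the stand (0.3° and under 1 mm off), all four samples are in it, the box is level, the lid is shut, and the other things on the bench look undisturbed.

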